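# Slide the dessert board out over the stand's edge

### The arm

A 6-joint arm with a two-finger parallel gripper is mounted at the origin on the work surface. World frame = base frame: x ahead of the robot, y to its left, z up, the work surface at z = 0. Lengths are in m, angles in rad, forces in N, time in s.
With the tool pointing down it reaches from about 0.35 to 1 m from the base axis. Payload 7.1 kg.
Tool frame: the origin (TCP) lies between the finger pads; the fingertips stand 22 mm ahead of it and the grasp point (between the pads) lies 3 mm ahead of it; x points along the fingers, y is the direction in which the jaws open and shut, and the axes are right-handed (so a half turn about x gives the same grasp; the last joint's range is limited). The gripper opens to 85 mm and grips with 20 to 120 N. Pads are 22 mm wide; open, the fingers measure 114 mm over their backs; the gripper's body (76 mm by 85 mm) begins 54 mm behind the grasp point. The pads swing forward as they close: fully open they stand 13 mm farther back than shut.
Start: joints at [1.118, 0.423, 1.63, -0, 1.089, -0.019], TCP at [0.263, 0.567, 0.253] pointing down, gripper open.
Joint ranges: [-3, 3], [-0.9, 2.11], [0.09, 2.58], [-1.31, 4.45], [0.11, 2.69], [-2.54, 2.54]. Speed limits (rad/s): [2.39, 2.39, 3.01, 3.14, 3.14, 3.14].

### API

Orientations are given as a rotation vector (axis times angle).
In Python, from rig import manip gives the robot as it stands. The module is installed in compiled form; this text tells all that it offers. Calls block until the motion is done:
- manip.move_to(position, orientation): joint-space move of the TCP to a pose.
- manip.servo_line(position, orientation=None, rate=0.15): straight line of the TCP; orientation=None keeps the orientation; rate is the mean speed in m/s.
- manip.set_joints(angles): joint-space move.
- manip.command_gripper(opening, f_grip=None): finger opening in m; f_grip is the grip in N (None keeps the last); returns when the fingers have stopped.
- manip.hold(seconds).
- manip.solve_ik(position, orientation): joint angles nearest the present ones, or None.
- manip.camera(name): name is "side" or "top" or "wrist"; returns a dict with "image" (480x640x3 uint8, red, green, blue), "fx", "fy", "cx", "cy" (pixels), "cam_to_world" (4x4, takes a point from camera to world coordinates); the wrist camera has in their place "mount" (4x4, takes a point from camera to tool coordinates, whose origin is the TCP and whose axes are the tool frame's). Camera axes: x right, y down, z forward; pixel columns grow to the right and rows downward; lengths in m; the calibration is good to about 2 mm. A picture is of the moment at which its call begins: read the wrist's pose just before it. There is no depth.
A pose or a line that the arm cannot do raises manip.IKError and nothing moves.
- manip.sign_off(): hands the job in, once; it reports no verdict.
Readings, each from a call of its own:
- manip.get_time(): time.
- manip.get_joint_positions(): joint angles.
- manip.get_joint_vel(): joint speeds.
- manip.get_tau(): joint torques, N m.
- manip.get_position(): TCP position.
- manip.get_ee_rot(): TCP orientation.
- manip.get_contact_force(): force on the tool from outside, world axes, zero at the start.
- manip.get_torque(): the same for the moment, N m.
- manip.get_width(): finger opening in m.
Only numpy, scipy, OpenCV 4.12 (cv2) and the standard library are available. Lean on these libraries where they do the work, as an engineer would, in place of code of your own. Each camera call takes 0.05 s, during which the arm holds its last target.

### The job

On the low white serving stand, push the rectangular board, with the dessert bowl riding on it, away from the robot with the fingertips until its long front side sticks out about 4 cm past the stand's far edge, parallel to that edge, so that the guest opposite can get stiff fingers under it. The board must stay flat on the stand and is never lifted; do not touch the bowl, which must stay standing on the board. Leave everything else where it is, then take the hand away.

Things in the scene. Friction and masses are not known exactly. Their poses are not given: they have to be found in the camera images.
- stand: Low white-painted wooden serving stand fixed on the table: top plate 260 mm (its x) by 460 mm (its y), 18 mm thick, on four legs, top surface 60 mm above the table. Origin: centre of its footprint, at table height. Its +x points away from the robot (yaw within about 15 degrees of world x), to its far long edge, which is 130 mm from the origin.
- stand_edge (a point): Middle of the stand's far long edge, on the top surface (60 mm above the table). Axes as the stand's: +x points outward over the edge, y runs along the edge.
- board: Rectangular dark wooden board, 130 mm (its x) by 180 mm (its y, the long sides), 8 mm thick, about 0.2 kg (varies, as does friction). Lies flat and loose on the left or right half of the stand, turned up to about 9 degrees from it. Origin: centre of its underside; +x points to its front long side, away from the robot; its rear long side is 65 mm behind the origin. Nothing stands within 20 mm behind the middle 130 mm of its rear side.
- board_front (a point): Middle of the board's front long side, at its underside (65 mm ahead of the board's origin). Its distance past the stand's far edge, along the stand's x, is the overhang; at the start it is 10 to 55 mm short of the edge.
- bowl: White dessert bowl standing loose on the rectangular board, 84 mm across the rim, 42 mm tall, about 0.11 kg, up to 20 mm rearward of the board's middle and up to 30 mm to either side of it. Origin: centre of its underside. Must not be touched.
- round_board: Round dark wooden board, 140 mm across, 8 mm thick, lying on the other half of the stand. Leave alone. Origin: centre of its underside.
- mug: White mug, 72 mm across, 85 mm tall, with a handle, standing on the round board. Leave alone. Origin: centre of its underside.
- pot: Small steel lidded pot, 38 mm across, 55 mm tall, standing on the stand, between and behind the two boards. Leave alone. Origin: centre of its underside.
- plate: White dinner plate, 210 mm across, 20 mm tall, on the table left of the stand. Leave alone. Origin: centre of its underside.
- apple: Green apple, 76 mm across, 66 mm tall, lying on the plate. Leave alone. Origin: centre of its underside.
- glass_bowl: Clear glass bowl, 110 mm across, 50 mm tall, on the table right of the stand. Leave alone. Origin: centre of its underside.
- spoon: Steel spoon, 170 mm long, lying on the table to the left of the robot. Leave alone. Origin: near its middle, at table height.
Mind the look-alikes: they are no part of the job. Leave any pink look-alike of the board alone.

How it is judged:
At the end, for the whole second after the job is handed in: The middle of the board's front side is 30 to 50 mm past the stand's far edge (40 +- 10 mm), the board within 0.10 rad of parallel to it, lying flat and still on the stand, the bowl still standing upright on the board (x of board_front in the frame of stand_edge between 0.03 and 0.05 m and angle between the x axis of board and the x axis of stand, either way round below 0.1 rad and angle between board's own z axis and vertical below 0.05 rad and height (world z) of board between 0.055 and 0.064 m and angle between bowl's own z axis and vertical below 0.1 rad and z of bowl in the frame of board between 0.004 and 0.013 m and linear speed of each of board, bowl below 0.01 m/s); the robot touches nothing.
It fails at once if the board is lifted or tipped (more than 8 mm up, or 0.12 rad) (height (world z) of board above 0.068 m or angle between board's own z axis and vertical above 0.12 rad or height (world z) of board below 0.045 m).
It fails at once if the bowl is touched by the robot (contact force between any of the arm, the fingers and bowl above 0.5 N).
It fails at once if the bowl is tipped over or leaves the board (angle between bowl's own z axis and vertical above 0.35 rad or height (world z) of bowl below 0.06 m).
It fails at once if something else on the stand or table is moved by more than 15 mm (distance of any of round_board, mug, pot, plate, apple, glass_bowl, spoon from where it was at the start of the episode above 0.015 m).
It also fails if it takes over 42 s, if anything falls off the work surface, if the arm or the gripper's body presses on something with over 40 N, if the wrist force passes 120 N, or if a joint passes its speed limit or range.

## Working session

There is one attempt and no reset: what is moved stays moved. The work goes in short steps, each a Python script; the robot and the scene stay as the last script left them, time stands still between calls to the robot, and variables do not carry over. Pictures are saved under pics/ and viewed, and the job is handed in when it is done.

```bash
mkdir -p pics; ls; python3 - <<'E'
from rig import manip
import cv2, numpy as np
for n in ("top","side","wrist"):
    c=manip.camera(n); cv2.imwrite(f"pics/{n}0.png",c["image"][:,:,::-1])
    print(n,c["fx"],c["fy"],c["cx"],c["cy"]); print(np.round(c.get("cam_to_world",c.get("mount")),4).tolist())
print(manip.get_time(),manip.get_position(),manip.get_ee_rot(),manip.get_width())
E
```

```text
pics
top 511.45476679613773 511.45476679613773 311.3684484897681 241.86308467672376
[[0.0303, -0.9901, 0.1374, 0.3107], [-0.9995, -0.0303, 0.0025, -0.0088], [0.0017, -0.1374, -0.9905, 1.2528], [0.0, 0.0, 0.0, 1.0]]
side 502.68477674262414 502.68477674262414 313.29051621889 233.565783083548
[[0.9344, -0.2232, 0.2775, 0.1497], [-0.3555, -0.6326, 0.688, -0.7631], [0.022, -0.7416, -0.6705, 0.8346], [0.0, 0.0, 0.0, 1.0]]
wrist 370.78735387459443 370.78735387459443 319.97179807352927 232.2903465241339
[[-0.0007, -0.3207, 0.9472, -0.1209], [1.0, 0.0001, 0.0008, -0.0003], [-0.0004, 0.9472, 0.3207, -0.0836], [0.0, 0.0, 0.0, 1.0]]
0.15 [0.26249004 0.56676774 0.25271353] [ 0.33929098  1.54418451 -0.34114214] 0.08565149411443823
```

View pics/top0.png

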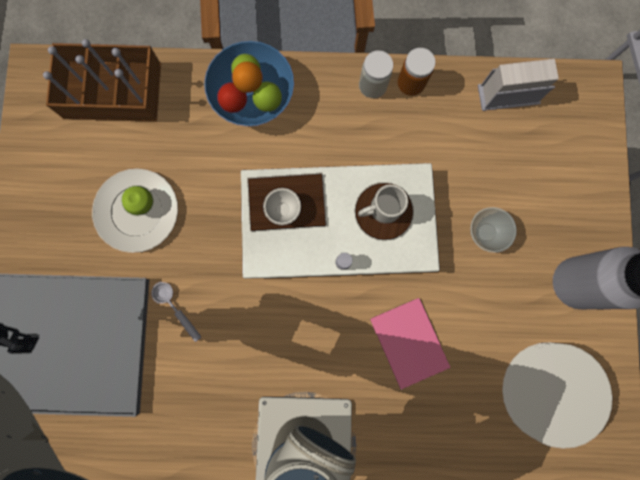

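View pics/side0.png

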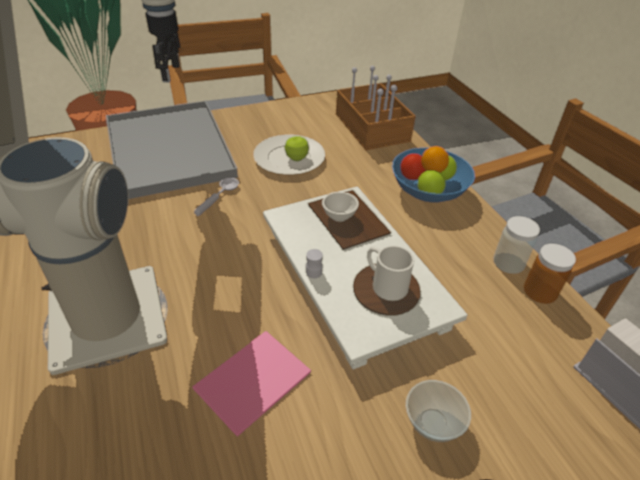

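Top view: the dark rectangular board is at (287,203) with the bowl at (282,207) on it. The things it could be confused with are the pink board (410,343) on the table, the round dark board (385,210) under the mug, and the grey mat (70,345). I choose the dark one at (287,203) because it is rectangular, on the stand and carries the bowl. Next I'll take a close crop and measure it.

```bash
cat > h.py <<'E'
import cv2, numpy as np
def ray(c,uv,z):
    M=c["cam_to_world"];d=M[:3,:3]@np.array([(uv[0]-c["cx"])/c["fx"],(uv[1]-c["cy"])/c["fy"],1.])
    o=M[:3,3];return o+d*(z-o[2])/d[2]
def proj(c,p):
    M=np.linalg.inv(c["cam_to_world"]);q=M[:3,:3]@np.asarray(p)+M[:3,3]
    return np.array([c["fx"]*q[0]/q[2]+c["cx"],c["fy"]*q[1]/q[2]+c["cy"]])
def measure(c,stand_roi,board_roi,dark=75,white=150):
    g=c["image"].astype(int); hsv=cv2.cvtColor(c["image"],cv2.COLOR_RGB2HSV)
    out={}
    for k,roi,m in (("stand",stand_roi,(hsv[...,1]<60)&(g.min(2)>white)),("board",board_roi,(g.max(2)<dark))):
        mm=np.zeros(m.shape,np.uint8);x0,y0,x1,y1=roi
        mm[y0:y1,x0:x1]=m[y0:y1,x0:x1]*255
        mm=cv2.morphologyEx(mm,cv2.MORPH_OPEN,np.ones((3,3)))
        cs,_=cv2.findContours(mm,cv2.RETR_EXTERNAL,cv2.CHAIN_APPROX_NONE)
        ct=max(cs,key=cv2.contourArea);hull=cv2.convexHull(ct)
        out[k]=hull[:,0,:].astype(float),ct[:,0,:].astype(float)
    return out
E
python3 - <<'E'
from h import *; from rig import manip
c=manip.camera("top"); print(manip.get_time())
m=measure(c,(230,155,450,285),(243,168,335,240))
im=c["image"][:,:,::-1].copy()
for k,z in (("stand",.06),("board",.068)):
    ct=m[k][1]; W=np.array([ray(c,p,z)[:2] for p in m[k][0]])
    r=cv2.minAreaRect((W*1000).astype(np.float32)); print(k,r); print(np.round(cv2.boxPoints(r)))
    cv2.drawContours(im,[m[k][0].astype(int)],-1,(0,255,0) if k=="stand" else (255,0,255),1)
cv2.imwrite("pics/crop1.png",cv2.resize(im[150:290,225:455],None,fx=3.4,fy=3.4,interpolation=cv2.INTER_CUBIC))
E
```

```text
0.2
stand ((532.2457275390625, -67.70460510253906), (258.17047119140625, 457.05023193359375), 3.898702621459961)
[[ 388.  152.]
 [ 419. -304.]
 [ 677. -287.]
 [ 645.  169.]]
board ((568.7286376953125, 55.80536651611328), (123.16231536865234, 174.39208984375), 5.754279136657715)
[[499. 136.]
 [516. -37.]
 [639. -25.]
 [621. 149.]]
```

View pics/crop1.png

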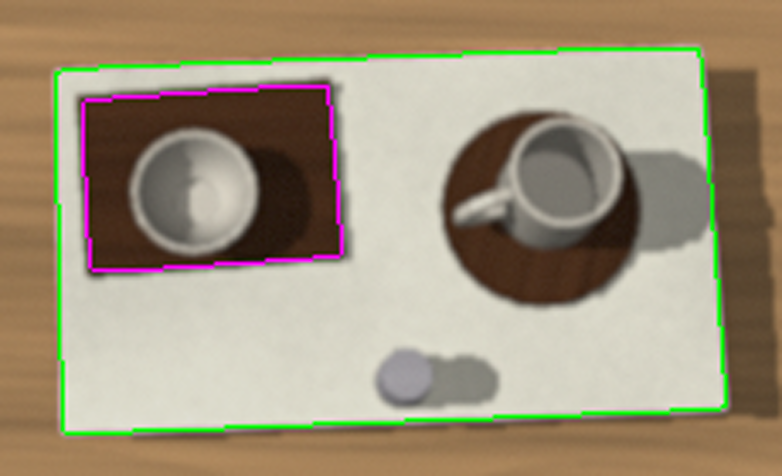

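The crop confirms the choice: the outlined dark rectangle carries the white bowl, and the pot sits behind and to the right of it. The measured sizes are about 258x457 and 123x174 mm, close to nominal but slightly eroded. I'll compute the stand-frame geometry, bowl and pot, and check reach.

```bash
cat >> h.py <<'E'
from scipy.spatial.transform import Rotation as Ro
def Rv(yaw): return (Ro.from_euler('z',yaw)*Ro.from_euler('y',np.pi/2)).as_rotvec()
SY=np.radians(3.9); SC=np.array([.5322,-.0677]); sx=np.array([np.cos(SY),np.sin(SY)]); sy=np.array([-sx[1],sx[0]])
def tow(a,b): return SC+a*sx+b*sy      # stand frame -> world
def tos(p): d=np.asarray(p)[:2]-SC; return np.array([d@sx,d@sy])
E
python3 - <<'E'
from h import *; from rig import manip
c=manip.camera("top"); s=manip.camera("side")
print("board c",tos([.5687,.0558]),"bowl rim c",tos(ray(c,(281.9,206.7),.11)),"pot top",tos(ray(c,(344,260.5),.115)))
# check against side view: board corners & stand corners & bowl
for n,uv in (("far-left board corner top",(358,191)),):pass
im=s["image"][:,:,::-1].copy()
BY=np.radians(5.75);bx=np.array([np.cos(BY),np.sin(BY)]);by=np.array([-bx[1],bx[0]]);B=np.array([.5687,.0558])
for a in(-.065,.065):
  for b in(-.09,.09): u=proj(s,[*(B+a*bx+b*by),.068]);cv2.circle(im,tuple(int(round(v)) for v in u),2,(255,0,255),-1)
for a in(-.13,.13):
  for b in(-.23,.23): u=proj(s,[*tow(a,b),.06]);cv2.circle(im,tuple(int(round(v)) for v in u),2,(0,255,0),-1)
cv2.imwrite("pics/side1.png",cv2.resize(im[170:380,240:480],None,fx=2.8,fy=2.8))
for z in(.25,.085,.07):
  for a in(-.06,.03): p=tow(a,.12); print(z,a,p,manip.solve_ik([*p,z],Rv(SY)))
print(Rv(SY),manip.get_contact_force())
E
```

```text
board c [0.04481536 0.12073145] bowl rim c [0.0246496  0.12993069] pot top [-0.10410026 -0.00533697]
0.25 -0.06 [0.46417711 0.0479412 ] [ 7.74133306e-02  1.93654675e-01  1.97214731e+00 -4.44089210e-16
  9.75790666e-01 -1.56145084e+00]
0.25 0.03 [0.55396869 0.05406257] [ 7.59019038e-02  3.27423771e-01  1.78552255e+00 -4.44089210e-16
  1.02864633e+00 -1.56296226e+00]
0.085 -0.06 [0.46417711 0.0479412 ] [ 7.74133306e-02  4.84741404e-01  2.06971935e+00 -4.44089210e-16
  5.87131898e-01 -1.56145084e+00]
0.085 0.03 [0.55396869 0.05406257] [ 7.59019038e-02  5.72340429e-01  1.87306953e+00 -4.44089210e-16
  6.96182690e-01 -1.56296226e+00]
0.07 -0.06 [0.46417711 0.0479412 ] [ 7.74133306e-02  5.15618992e-01  2.07274508e+00 -4.44089210e-16
  5.53228585e-01 -1.56145084e+00]
0.07 0.03 [0.55396869 0.05406257] [ 7.59019038e-02  5.98115433e-01  1.87574213e+00 -4.44089210e-16
  6.67735089e-01 -1.56296226e+00]
[-0.0534585   1.57013514  0.0534585 ] [-0.12487211 -0.85427988 -0.25139087]
```

View pics/side1.png

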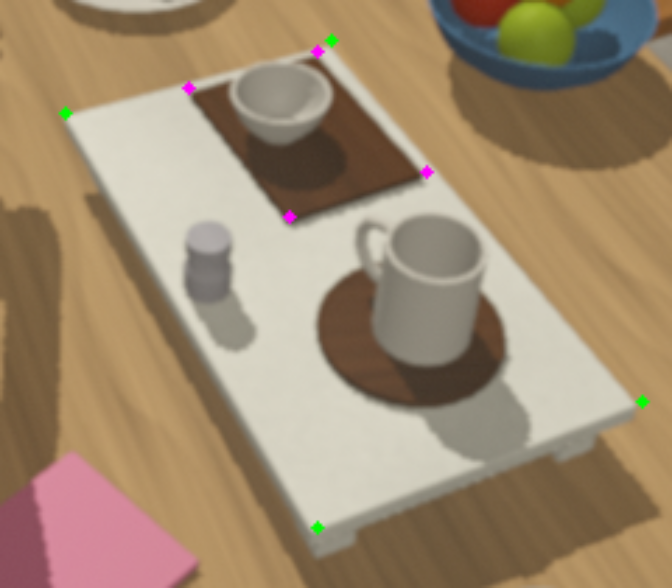

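Both views agree to about 2 mm: the projected corners land on the visible ones. The board front is 20 mm short of the edge, its yaw to the stand is about +1.9°, and the pot is 50 mm clear of the fingers. Next I go behind the board and find the stand by touch.

```bash
python3 - <<'E'
from h import *; from rig import manip
manip.command_gripper(.06,20)
p=tow(-.045,.121)
manip.move_to([*p,.25],Rv(SY))
manip.servo_line([*p,.10],rate=.12)
print(manip.get_time(),manip.get_position(),manip.get_contact_force(),manip.get_width())
w=manip.camera("wrist");cv2.imwrite("pics/w1.png",w["image"][:,:,::-1])
s=manip.camera("side");cv2.imwrite("pics/s2.png",cv2.resize(s["image"][130:330,220:480,::-1],None,fx=3,fy=3))
E
```

```text
4.0917 [0.47953953 0.05000648 0.10055494] [-0.42773428 -0.39734017 -0.32918316] 0.06001167152392273
```

View pics/w1.png

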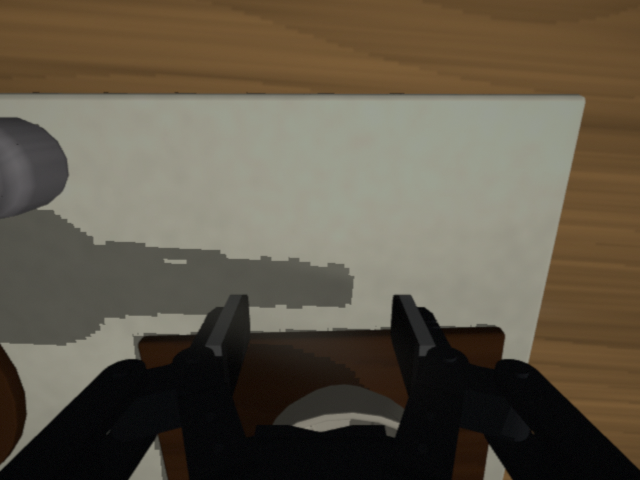

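View pics/s2.png

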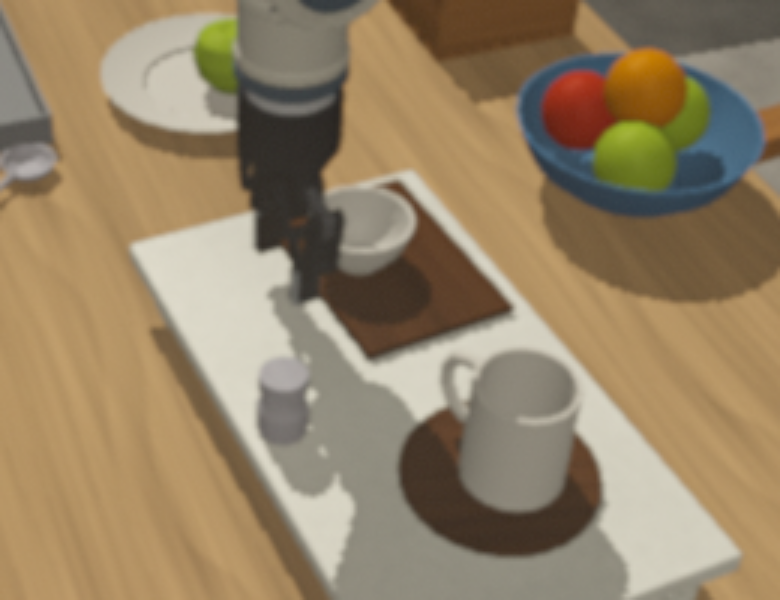

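The wrist view shows the board's rear edge at row ~332 and both fingertips at columns ~237 and ~402, behind it. The side view agrees, with the fingers between the board and the robot and the bowl clear. Now I descend by touch.

```bash
python3 - <<'E'
from h import *; from rig import manip
p=tow(-.045,.121); f0=manip.get_contact_force()
z=.089
manip.servo_line([*p,z],rate=.05)
while True:
    f=manip.get_contact_force(); q=manip.get_position(); print(round(z,4),np.round(q,4),np.round(f-f0,2))
    if abs((f-f0)[2])>2 or z<.064: break
    z-=.0015; manip.servo_line([*p,z],rate=.02); manip.hold(.05)
print(manip.get_time())
E
```

```text
0.089 [0.4787 0.0499 0.0885] [ 0.36  0.15 -0.53]
0.0875 [0.4791 0.05   0.0875] [ 0.71  0.72 -1.26]
0.086 [0.4791 0.05   0.086 ] [0.37 0.31 0.23]
0.0845 [0.479  0.05   0.0845] [ 0.1   0.68 -0.13]
0.083 [0.479  0.05   0.0829] [ 0.76  0.6  -1.14]
0.0815 [0.479  0.0499 0.0814] [ 0.26  0.59 -1.07]
0.08 [0.479  0.0499 0.0799] [ 0.16  0.07 -0.16]
0.0785 [0.479  0.0499 0.0785] [ 1.65 -0.06  0.61]
0.077 [0.4791 0.05   0.077 ] [ 1.05 -0.17 -0.37]
0.0755 [0.4792 0.05   0.0769] [-5.38 -0.5  20.56]
7.2583
```

The stand is touched at TCP z=0.077, so the tips are 17 mm ahead of the TCP at this opening. I lift to 0.0785 and push about three quarters of the way, then look.

```bash
python3 - <<'E'
from h import *; from rig import manip
f0=np.array([-.43,-.4,-.33])
p=tow(-.045,.121); manip.servo_line([*p,.0787],rate=.03)
for a in (-.030,-.015,0,.013):
    manip.servo_line([*tow(a,.121),.0787],rate=.04)
    print(a,np.round(manip.get_position(),4),np.round(manip.get_contact_force()-f0,2))
print(manip.get_time())
c=manip.camera("top");s=manip.camera("side");w=manip.camera("wrist")
cv2.imwrite("pics/t3.png",cv2.resize(c["image"][140:290,225:455,::-1],None,fx=3.4,fy=3.4))
cv2.imwrite("pics/s3.png",cv2.resize(s["image"][130:330,220:480,::-1],None,fx=3,fy=3))
cv2.imwrite("pics/w3.png",w["image"][:,:,::-1])
E
```

```text
-0.03 [0.4943 0.051  0.0786] [0.3  0.13 0.05]
-0.015 [0.5097 0.052  0.0788] [-0.55  0.37  0.46]
0 [0.5245 0.0531 0.0788] [0.13 0.52 0.28]
0.013 [0.5375 0.0539 0.0788] [0.27 0.88 0.89]
9.5667
```

View pics/t3.png

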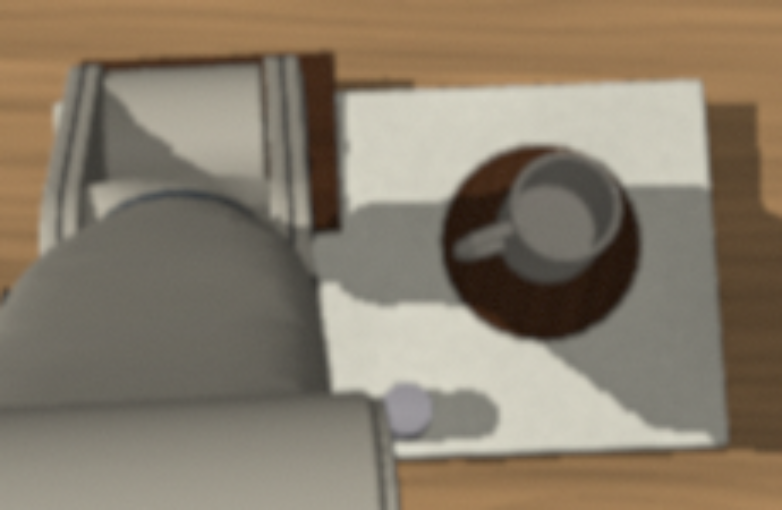

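View pics/s3.png

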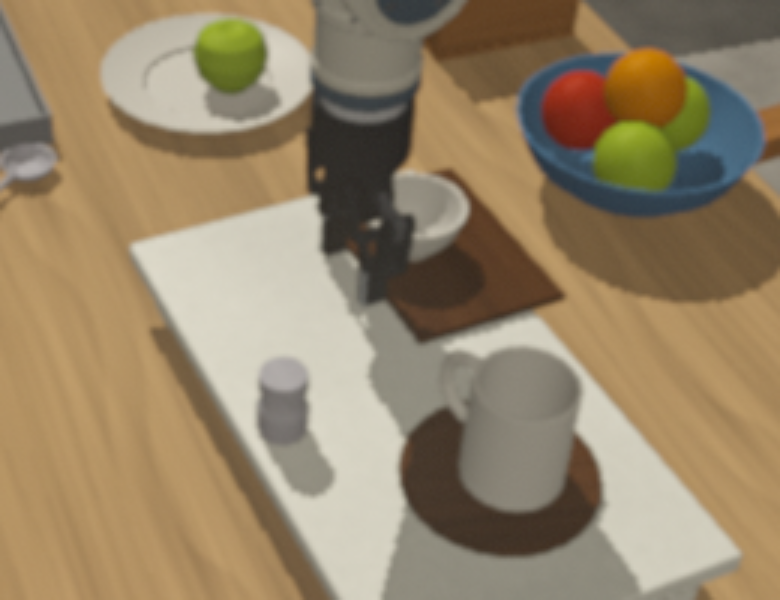

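View pics/w3.png

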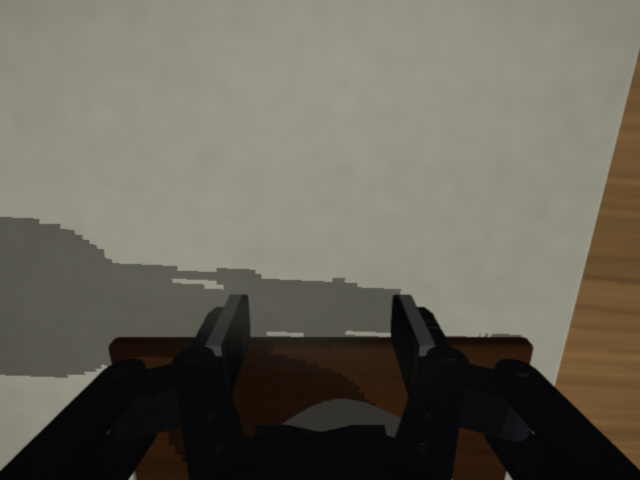

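The board has moved with the tool. The wrist view shows its rear edge level at row ~337, and the side view shows its front-right corner past the edge at crop (562,296), with the bowl standing. I measure that corner in both views.

```bash
python3 - <<'E'
from h import *; from rig import manip
c=manip.camera("top");s=manip.camera("side")
print("side FR",tos(ray(s,(220+561/3,130+295/3),.068)),"side FL",tos(ray(s,(220+448/3,130+170/3),.068)),"top FR",tos(ray(c,(225+333/3.4,140+53/3.4),.068)))
print(tos(manip.get_position()))
E
```

```text
side FR [0.14806817 0.02587324] side FL [0.14678811 0.20063203] top FR [0.15456961 0.03006327]
[0.01307533 0.12100575]
```

The corner reads 0.148–0.155 in stand x, so the overhang is 18–24 mm (dead reckoning says 24). I push 17 mm more, back off, rise, and measure with an unobstructed view.

```bash
python3 - <<'E'
from h import *; from rig import manip
manip.servo_line([*tow(.030,.121),.0787],rate=.03)
manip.servo_line([*tow(.005,.121),.0787],rate=.08)
manip.servo_line([*tow(-.03,.121),.22],rate=.15)
q=manip.get_joint_positions(); q[0]+=1.0; manip.set_joints(q)
print(manip.get_time(),manip.get_contact_force())
c=manip.camera("top");s=manip.camera("side")
np.savez("m.npz",c=c["image"],s=s["image"])
m=measure(c,(230,155,450,285),(243,145,335,240))
for k,z in (("stand",.06),("board",.068)):
    W=np.array([ray(c,p,z)[:2] for p in m[k][0]])
    r=cv2.minAreaRect((W*1000).astype(np.float32)); print(k,r);
    print(np.round([tos(b/1000) for b in cv2.boxPoints(r)],4))
cv2.imwrite("pics/t4.png",cv2.resize(c["image"][140:290,225:455,::-1],None,fx=3.4,fy=3.4))
cv2.imwrite("pics/s4.png",cv2.resize(s["image"][130:330,220:480,::-1],None,fx=3,fy=3))
E
```

```text
13.8417 [-0.16738589  0.04556182  0.55447116]
stand ((532.2518310546875, -67.76856994628906), (258.09527587890625, 457.0128479003906), 3.9210855960845947)
[[-0.1291  0.2284]
 [-0.1289 -0.2286]
 [ 0.1292 -0.2285]
 [ 0.129   0.2285]]
board ((631.7819213867188, 57.535301208496094), (123.95613861083984, 175.79269409179688), 3.887070894241333)
[[0.0459 0.2061]
 [0.0459 0.0303]
 [0.1698 0.0303]
 [0.1699 0.2061]]
```

View pics/t4.png

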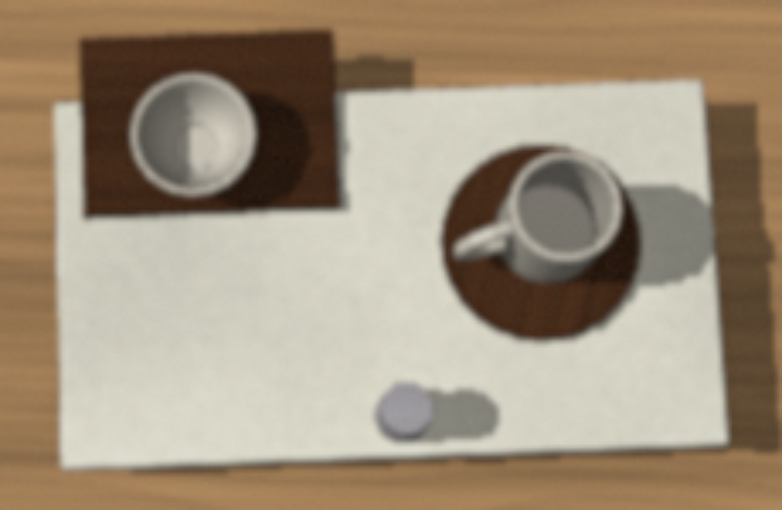

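View pics/s4.png

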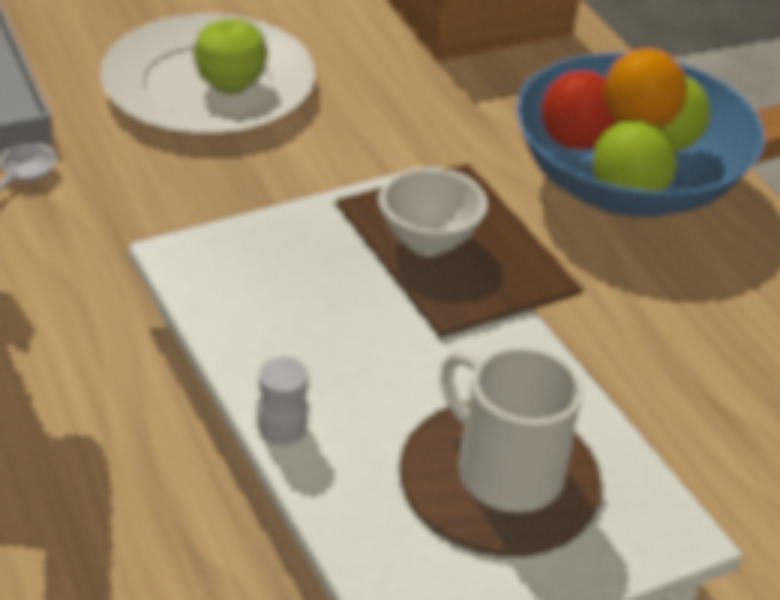

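```bash
python3 - <<'E'
from h import *; from rig import manip
s=manip.camera("side")
f=lambda u,v,z:tos(ray(s,(220+u/3,130+v/3),z)).round(4)
print("FR",f(580,290,.068),"FL",f(470,165,.068),"RR",f(441,331,.068),"RL",f(337,203,.068),"stand edge",f(741,552,.06),f(540,322,.06))
g=cv2.resize(s["image"][130:330,220:480,::-1],None,fx=3,fy=3)
E
```

```text
FR [0.1649 0.025 ] FL [0.1676 0.1995] RR [0.0427 0.027 ] RL [0.0398 0.197 ] stand edge [ 0.1244 -0.2311] [0.1223 0.013 ]
```

The side view puts the board front at 0.166 and the stand edge at about 0.124, an overhang of about 42 mm. The top view gives 43 and dead reckoning 41. Board and stand are parallel to within 0.1° and the hand is clear, so I hand it in.

```bash
python3 - <<'E'
from rig import manip
manip.hold(.3); print(manip.get_time(), manip.get_position()); manip.sign_off()
E
```

```text
14.2917 [0.22409987 0.44285385 0.21928435]
the job is handed in; nothing more can be done
```

I pushed the dark board away from the robot with both fingertips against its rear side, about 2 mm above the stand. Then I backed off, raised the hand, swung it clear and handed the job in at 14.3 s.

- **Overhang:** about 42 mm. The top view gives 43 mm, the side view (relative to the stand edge) 42 mm, and the finger position 41 mm.
- **Angle:** the board measured 3.89° and the stand 3.92° in the top view, so they are within 0.1° of parallel.
- **Bowl and other items:** the bowl looked upright on the board in the last pictures. The mug, pot, round board, plate, apple and spoon looked unmoved. I judged both by eye and did not measure them.
- **Disagreement:** absolute positions in the side view ran about 6 mm nearer the robot than in the top view. The stand edge was shifted by the same amount, so the overhang is not affected.
- **One firm touch:** finding the stand with the fingertips pressed it with about 21 N, under the limits.

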